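# Lock the practice jaw's clamp

## Task

Lock the clamp that holds the dental practice jaw: push the orange pin along the long leg of its L-shaped slot, towards the jaw, as far as the corner, then push it sideways all the way to the end of the short leg, so that the steel tongue is locked over the jaw's base. Only push the pin with the fingertips or the outside of the fingers, never pinch it between them; leave the jaw in its seat, disturb nothing else on the table, and take the hand clear at the end.

Things in the scene. Friction and masses are not known exactly. Their poses are not given: they have to be found in the camera images.
- clamp: clamp fixed to the table; place and yaw (to 40 degrees) differ each time. Steel plate x -65..65, y -145..155 mm, 12 thick; on it an aluminium block x -55..55, y -140..30 mm, flat top 34 mm above the table, with an L-shaped slot 22 deep. Origin on the table at x = y = 0 of these; z up. Long leg: 15 wide, along +y (towards the jaw) at x = -16, pin axis y -100 to -42; short leg: from there along +x
- slot_corner (a point): the corner of the slot, where the legs' centre lines meet, at x = -16, y = -42 mm of the clamp, level with the block's top; the short leg is 17 mm wide
- slot_end (a point): where the pin's axis stands at the end of the short leg, at x = 18, y = -42 mm of the clamp, level with the block's top
- pin_top (a point): centre of the flat top of the orange locking pin, an upright cylinder 16 mm in diameter whose side is exposed from 36 to 72 mm above the table (2 to 38 mm above the block); its axes are parallel to the clamp's. It cannot be lifted or tilted; a 12 mm shank runs in the slot. Free space on all sides above the block
- tongue (a joint): travel (m) of the pin, and of the steel tongue it drives, along the clamp's +y; starts between 0 and 0.018, 0.058 = on the short leg's centre line, about 0.0605 = against the far wall of the slot. The pin can turn into the short leg only from about 0.055 on. Slides with 1.5 N of friction, no spring: stays where it is left
- pin (a joint): travel (m) of the pin along the clamp's +x, across the tongue; 0 = in the long leg, 0.034 = end of the short leg, about 0.0355 = against its end wall. Slides with 1.2 N of friction, no spring. In the legs the pin has 1.5 to 2.5 mm of sideways play
- tongue_tip (a point): middle of the front edge of the steel tongue (30 mm wide, 5 mm thick, 27 mm above the table) which comes out of the block's +y end and passes 2.5 mm above the jaw's base
- jaw: the practice jaw, loose, about 250 g: pale base 84 by 80 by 10 mm with a pink horseshoe gum and white teeth, 34 mm tall in all. Origin: centre of its underside. It sits in a shallow seat on the plate at the clamp's +y end
- seat (a point): centre of the seat's floor, 12 mm above the table, 97 mm along the clamp's +y from its origin; the jaw's origin belongs here
- jar: bystander: small jar with blue cap, 38 mm across, 42 mm tall, standing near the clamp's +x side. Origin: centre of its underside
- cup: bystander: small white mixing cup, 44 mm across, 35 mm tall, near the clamp's -x side. Origin: centre of its underside
- bottle: bystander: clear water bottle with blue cap, 64 mm across, 200 mm tall. Origin: centre of its underside
- phone: bystander: black phone lying flat, 73 by 155 by 9 mm. Origin: centre of its underside
- pen: bystander: pale blue pen lying flat, 160 mm long, 9 mm thick. Origin: middle of its underside
- spare_jaw: bystander: second practice jaw with a yellow base, 84 by 80 by 34 mm, in the green tray at the robot's right. Origin: centre of its underside
Things that resemble listed ones, but are neither listed nor needed, are in the scene too. What is shaped like the jaw but blue or purple is not meant.

How it is judged:
By the outcome, as a careful person would: the job done as asked, in the order asked, and still so for the second after the job is handed in, with the robot touching nothing.
It also fails if it takes over 43 s, if anything falls off the work surface, if the arm or the gripper's body presses on something with over 40 N, if the wrist force passes 120 N, or if a joint passes its speed limit or range.

## Robot

A 6-joint arm with a two-finger parallel gripper is mounted at the origin on the work surface. World frame = base frame: x ahead of the robot, y to its left, z up, the work surface at z = 0. Lengths are in m, angles in rad, forces in N, time in s.
With the tool pointing down it reaches from about 0.35 to 0.875 m from the base axis. Payload 4.2 kg.
Tool frame: the origin (TCP) lies midway between the tips of the shut fingers; the grasp point (between the pads) lies 19 mm behind it (arm.grasp_offset is the distance from the TCP to the grasp point, in m); z points along the fingers, y is the direction in which the jaws open and shut (so a half turn about z gives the same grasp; the last joint's range is limited). The gripper opens to 85 mm and grips with 20 to 120 N. Pads are 22 mm wide; open, the fingers measure 114 mm over their backs; the gripper's body (76 mm by 85 mm) begins 54 mm behind the grasp point. The pads swing forward as they close: fully open they stand 13 mm farther back than shut.
Start: joints at [1.517, 0.385, 0.008, 0, -1.194, -0.259], TCP at [0.192, 0.595, 0.231] pointing down, gripper open.
Joint ranges: [-3.14, 3.14], [-1.21, 2.06], [-1.07, 1.41], [-3.16, 2.05], [-2.99, -0.16], [-3.1, 3.1]. Speed limits (rad/s): [2.79, 2.79, 3.14, 3.14, 3.14, 3.14].

## Interface

Orientations are given as a rotation vector (axis times angle).
In Python, from cell import arm gives the robot as it stands. Calls block until the motion is done:
- arm.move_to(position, orientation): joint-space move of the TCP to a pose.
- arm.move_straight(position, max_speed=0.15, orientation=None): straight line of the TCP; orientation=None keeps the orientation; max_speed is the mean speed in m/s.
- arm.movej(angles): joint-space move.
- arm.gripper_open() and arm.close_gripper(newtons=None): open the fingers fully, or close them until they stop; newtons is the grip in N (None keeps the last).
- arm.pause(seconds).
- arm.solve_ik(position, orientation): joint angles nearest the present ones, or None.
- arm.snapshot(name): name is "scene" or "top" or "wrist"; returns the picture (420x560x3 uint8, red, green, blue); there is no depth.
- arm.camera_model(name): a dict with "camera_matrix" (3x3 intrinsics, pixels), "dist" ([k1, k2, p1, p2, k3] as OpenCV has them; the pictures are not rectified), "R" (3x3) and "t" (3): a world point X has camera coordinates R X + t; the wrist camera has in their place "tool_from_camera" (4x4, takes a point from camera to tool coordinates, whose origin is the TCP and whose axes are the flange's). Camera axes: x right, y down, z forward; pixel columns grow to the right and rows downward; lengths in m; the calibration is good to about 2 mm. A picture is of the moment at which its call begins: read the wrist's pose just before it. camera_model takes no time and is no camera call.
A pose or a line that the arm cannot do raises arm.PlanningError and nothing moves.
- arm.finish_job(): hands the job in, once; it reports no verdict.
Readings, each from a call of its own:
- arm.get_time(): time.
- arm.get_qpos(): joint angles.
- arm.get_joint_vel(): joint speeds.
- arm.get_joint_torque(): joint torques, N m.
- arm.get_ee_pos(): TCP position.
- arm.get_orientation(): TCP orientation.
- arm.get_ft_force(): force on the tool from outside, world axes, zero at the start.
- arm.get_ft_torque(): the same for the moment, N m.
- arm.get_finger_gap(): finger opening in m.
Only numpy, scipy, OpenCV 4.12 (cv2) and the standard library are available. Lean on these libraries where they do the work, as an engineer would, in place of code of your own. Each camera call takes 0.05 s, during which the arm holds its last target.

## Working session

There is one attempt and no reset: what is moved stays moved. The work goes in short steps, each a Python script; the robot and the scene stay as the last script left them, time stands still between calls to the robot, and variables do not carry over. Pictures are saved under pics/ and viewed, and the job is handed in when it is done.

```bash
mkdir -p pics; ls
python3 - <<'E'
from cell import arm
import cv2
for n in ("scene","top","wrist"):
    im=arm.snapshot(n); cv2.imwrite(f"pics/{n}0.png",im[:,:,::-1])
    m=arm.camera_model(n); print(n,m)
print(arm.get_time(),arm.get_ee_pos(),arm.get_orientation(),arm.get_finger_gap())
E
```

```text
pics
scene {'camera_matrix': array([[499.8525997 ,   0.        , 272.21078665],
       [  0.        , 499.8525997 , 212.34158172],
       [  0.        ,   0.        ,   1.        ]]), 'dist': array([0.05560399, 0.        , 0.        , 0.        , 0.        ]), 'R': array([[-0.02441077,  0.99953904,  0.01805057],
       [ 0.71823698,  0.0300944 , -0.69514744],
       [-0.69537023, -0.0040045 , -0.71864053]]), 't': array([ 0.05078433, -0.30840577,  1.77221689])}
top {'camera_matrix': array([[488.14305877,   0.        , 282.70400621],
       [  0.        , 488.14305877, 203.07249399],
       [  0.        ,   0.        ,   1.        ]]), 'dist': array([0.00257454, 0.        , 0.        , 0.        , 0.        ]), 'R': array([[ 1.93021510e-03, -9.99930164e-01, -1.16593500e-02],
       [-9.87241821e-01, -4.90964629e-05, -1.59228090e-01],
       [ 1.59216398e-01,  1.18179424e-02, -9.87172971e-01]]), 't': array([-0.0154833 ,  0.51341177,  1.1131653 ])}
wrist {'camera_matrix': array([[361.81848416,   0.        , 275.45178241],
       [  0.        , 361.81848416, 214.11450125],
       [  0.        ,   0.        ,   1.        ]]), 'dist': array([-0.07448825,  0.        ,  0.        ,  0.        ,  0.        ]), 'tool_from_camera': array([[ 2.52792698e-04, -9.59870895e-01, -2.80442154e-01,
         7.13939964e-02],
       [ 9.99999968e-01,  2.39979702e-04,  8.00277643e-05,
        -9.71246774e-04],
       [-9.51589716e-06, -2.80442165e-01,  9.59870925e-01,
        -1.41926282e-01],
       [ 0.00000000e+00,  0.00000000e+00,  0.00000000e+00,
         1.00000000e+00]])}
0.15 [0.19218592 0.59427021 0.23047972] [ 3.10160021e+00 -4.89294532e-01 -2.59787176e-04] 0.0855253307436991
```

View pics/top0.png

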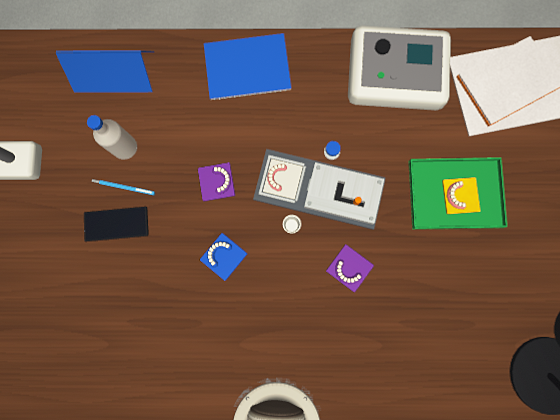

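View pics/scene0.png

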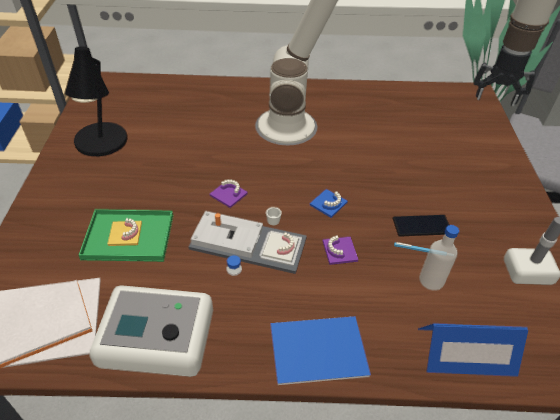

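View pics/wrist0.png

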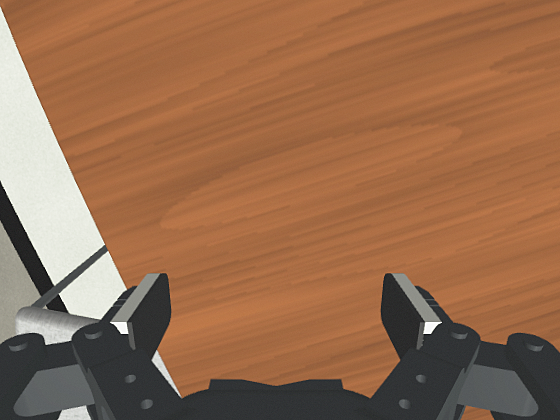

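The top view shows the clamp around (320,188): jaw to the left at (282,177), orange pin at (358,201), slot corner near (338,198). The short leg goes up in the image, towards the jar at (333,150), and the cup is at (292,224). Next I'll zoom in and mask.

```bash
cat > h.py <<'E'
import numpy as np, cv2
def ray(m,uv,z):
    p=cv2.undistortPoints(np.array([[uv]],float),m['camera_matrix'],m['dist'])[0,0]
    d=m['R'].T@np.array([p[0],p[1],1]); c=-m['R'].T@m['t']
    return c+d*(z-c[2])/d[2]
def proj(m,X):
    return cv2.projectPoints(np.array(X,float).reshape(-1,3),cv2.Rodrigues(m['R'])[0],m['t'],m['camera_matrix'],m['dist'])[0][:,0]
E
python3 - <<'E'
from cell import arm
import cv2, numpy as np
from h import *
for n,(x0,y0,x1,y1) in (("top",(240,135,400,240)),("scene",(180,170,320,285))):
    im=cv2.imread(f"pics/{n}0.png"); m=arm.camera_model(n)
    c=cv2.resize(im[y0:y1,x0:x1],None,fx=5,fy=5,interpolation=cv2.INTER_CUBIC); cv2.imwrite(f"pics/{n}0c.png",c)
    hsv=cv2.cvtColor(im,cv2.COLOR_BGR2HSV)
    mk=np.zeros(hsv.shape[:2],np.uint8); mk[y0:y1,x0:x1]=cv2.inRange(hsv,(5,170,150),(22,255,255))[y0:y1,x0:x1]
    k,l,st,ce=cv2.connectedComponentsWithStats(mk)
    for i in range(1,k):
        if st[i,4]>8: print(n,st[i],ce[i], ray(m,ce[i],0.072),ray(m,ce[i],.054))
E
```

```text
top [354 197   7   8  39] [357.35897436 200.46153846] [ 0.51452074 -0.18689673  0.072     ] [ 0.5175227  -0.18946708  0.054     ]
scene [216 217   3   8  17] [217.41176471 220.29411765] [ 0.53674207 -0.18674756  0.072     ] [ 0.51998181 -0.18952827  0.054     ]
```

View pics/top0c.png

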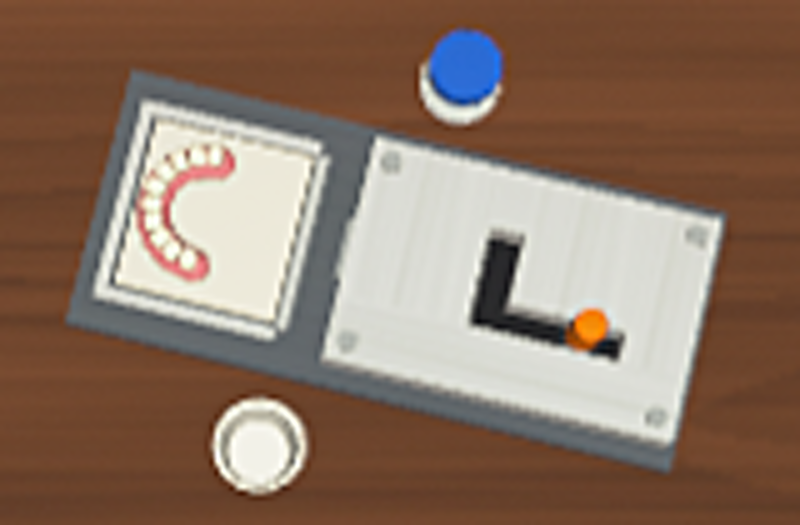

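View pics/scene0c.png

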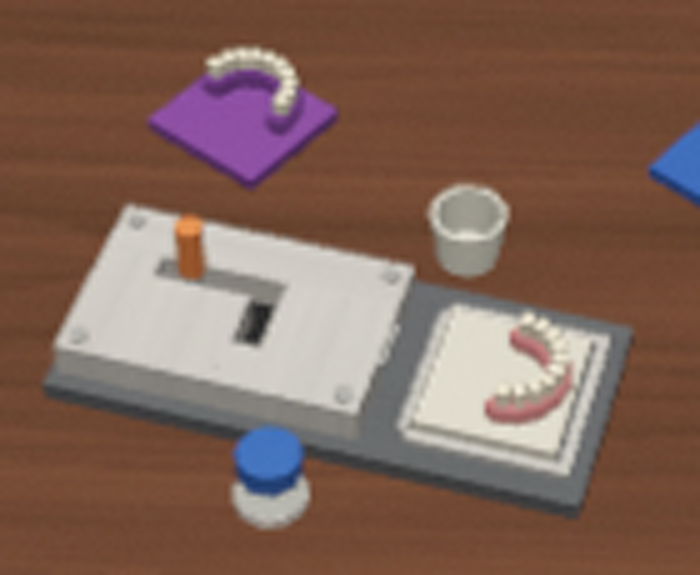

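```bash
cat >> h.py <<'E'
def fit(local,world):
    l=np.array(local,float)[:,:2]; w=np.array(world)[:,:2]
    a=l-l.mean(0); b=w-w.mean(0)
    th=np.arctan2((a[:,0]*b[:,1]-a[:,1]*b[:,0]).sum(),(a*b).sum())
    R=np.array([[np.cos(th),-np.sin(th)],[np.sin(th),np.cos(th)]])
    t=w.mean(0)-R@l.mean(0); res=w-(l@R.T+t)
    return th,R,t,res
E
python3 - <<'E'
from cell import arm
from h import *
loc=[(.055,.030),(.055,-.140),(-.055,-.140),(-.055,.030)]
for n,cs,o in (("top",[(374,135),(725,215),(672,445),(322,360)],(240,135)),("scene",[(358,411),(57,347),(127,206),(413,266)],(180,170))):
    m=arm.camera_model(n)
    w=[ray(m,((c[0]+.5)/5-.5+o[0],(c[1]+.5)/5-.5+o[1]),.034) for c in cs]
    th,R,t,res=fit(loc,w); print(n,np.degrees(th),t,(res*1e3).round(1).tolist())
    pin=ray(m,((591.5)/5-.5+240,(326.5)/5-.5+135),.072) if n=="top" else ray(m,(189.5/5-.5+180,225.5/5-.5+170),.072)
    print(pin,"local mm",(R.T@(pin[:2]-t)*1e3).round(1))
    for nm,p in (("corner",(-.016,-.042)),("end",(.018,-.042)),("seat",(0,.097))): print(nm,R@p+t)
    # jar/cup
E
```

```text
top -13.605654724806664 [ 0.55388051 -0.10790755] [[1.4, 0.6], [1.9, -1.7], [-1.9, 0.8], [-1.4, 0.3]]
[ 0.5160622  -0.18794301  0.072     ] local mm [-17.9 -86.7]
corner [ 0.52844951 -0.14496513]
end [ 0.56149539 -0.15296323]
seat [ 0.5766986  -0.01362959]
scene -13.33717617511097 [ 0.55176706 -0.10828398] [[-0.7, -0.3], [0.2, 0.6], [-0.1, 0.3], [0.6, -0.6]]
[ 0.51556041 -0.18891417  0.072     ] local mm [-16.6 -86.8]
corner [ 0.52650998 -0.14546032]
end [ 0.55959298 -0.15330348]
seat [ 0.57414313 -0.01390013]
```

Both cameras agree to about 2 mm: clamp yaw is about -13.4° and the pin sits at clamp y≈-87 mm, which is 13 mm of travel. Next I'll shut the fingers, hover behind the pin and look through the wrist camera.

```bash
cat >> h.py <<'E'
from scipy.spatial.transform import Rotation as Ro
TH=np.radians(-13.45); T=np.array([.5526,-.1081])
RC=np.array([[np.cos(TH),-np.sin(TH)],[np.sin(TH),np.cos(TH)]])
def W(x,y,z): # clamp mm -> world
    return np.r_[RC@(np.array([x,y])/1e3)+T, z/1e3]
def L(p): return RC.T@(np.array(p)[:2]-T)*1e3
def ori(h): # tool down, tool x at heading h(rad)
    c,s=np.cos(h),np.sin(h)
    return Ro.from_matrix(np.array([[c,s,0],[s,-c,0],[0,0,-1]]).T if False else np.column_stack([(c,s,0),(s,-c,0),(0,0,-1)])).as_rotvec()
OY=ori(TH+np.pi/2); OX=ori(TH)
def wrist_model(arm):
    m=dict(arm.camera_model("wrist")); E=np.eye(4); E[:3,:3]=Ro.from_rotvec(arm.get_orientation()).as_matrix(); E[:3,3]=arm.get_ee_pos()
    C=np.linalg.inv(E@m['tool_from_camera']); m['R'],m['t']=C[:3,:3],C[:3,3]; return m
E
python3 - <<'E'
from cell import arm
from h import *
for n,p,o in (("y",W(-16,-122,140),OY),("y2",W(-16,-60,45),OY),("x",W(-44,-42,140),OX),("x2",W(0,-42,45),OX)):
    print(n,arm.solve_ik(p,o))
arm.close_gripper()
arm.move_to(W(-16,-122,150),OY)
m=wrist_model(arm); im=arm.snapshot("wrist"); cv2.imwrite("pics/w1.png",im[:,:,::-1])
print(arm.get_time(),arm.get_ee_pos(),L(arm.get_ee_pos()),arm.get_finger_gap(),arm.get_ft_force())
print(proj(m,[W(-16,-87,72),W(-16,-42,34),W(18,-42,34),W(55,-140,34),W(-55,-140,34)]))
E
```

```text
y [-0.12138287  0.35168031 -0.29225181  0.         -0.92686421  3.02822874]
y2 [-0.005602    0.46399553 -0.40850849  0.         -0.69829231  2.91244787]
x [ 4.24315973e-02  2.95022478e-01 -3.79407204e-01  4.44089210e-16
 -8.96366645e-01  1.29361795e+00]
x2 [ 2.00478310e-02  4.83583363e-01 -3.70504707e-01  4.44089210e-16
 -7.16708257e-01  1.31600171e+00]
4.05 [ 0.50898203 -0.22259765  0.15007891] [ -15.78989061 -121.50274684] -6.474848013147915e-05 [ 0.38180905  0.38971603 -0.12611074]
[[274.74738395 172.42048586]
 [274.91294357  98.0397158 ]
 [324.55139605  98.24867708]
 [368.47775516 233.58660891]
 [223.24658384 233.50039787]]
```

View pics/w1.png

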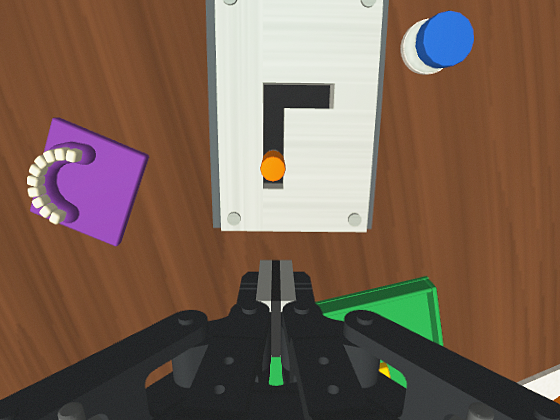

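The wrist view shows the pin at (272,168), the slot corner near (274,96), the short leg's end at (333,97) and the shut fingertips at (276,265). These sit within about 3 mm of my prediction, so I'll refine.

Run:
```python
from cell import arm
from h import *
m=wrist_model(arm); im=cv2.imread("pics/w1.png"); hsv=cv2.cvtColor(im,cv2.COLOR_BGR2HSV)
mk=cv2.inRange(hsv,(8,200,225),(22,255,255)); k,l,st,ce=cv2.connectedComponentsWithStats(mk)
for i in range(1,k):
    if st[i,4]>60: print(st[i],ce[i],L(ray(m,ce[i],.072)))
d=cv2.inRange(hsv[:,:,2],0,90); d[:, :225]=0; d[:,350:]=0; d[210:]=0; d[:60]=0
k,l,st,ce=cv2.connectedComponentsWithStats(d)
for i in range(1,k):
    if st[i,4]>60:
        x,y,w,h,a=st[i]; print(st[i]); 
        for r in (75,90,105,115,125,135,145):
            c=np.where(l[r]==i)[0]; 
            if len(c): print(r,c.min(),c.max(),L(ray(m,(c.min()-.5,r),.034)),L(ray(m,(c.max()+.5,r),.034)))
        for cc in (268,290,310,325):
            c=np.where(l[:,cc]==i)[0]
            if len(c): print("col",cc,c.min(),c.max(),L(ray(m,(cc,c.min()-.5),.034)),L(ray(m,(cc,c.max()+.5),.034)))
```

```text
[261 157  24  24 450] [272.32888889 168.40444444] [-17.45467818 -84.47350854]
[ 263   85   67   71 2400]
90 264 329 [-23.75206032 -36.65112416] [ 21.23505999 -36.47220193]
105 264 328 [-23.81707417 -46.57085411] [ 20.89683158 -46.41077101]
115 264 283 [-23.86229407 -53.2764953 ] [-10.03236105 -53.26490625]
125 263 283 [-24.60520999 -60.06050626] [ -9.9889734  -60.04847845]
135 263 283 [-24.65818469 -66.92722343] [ -9.94438371 -66.91451138]
145 263 282 [-24.71290905 -73.88049803] [-10.60400096 -73.86828164]
col 268 85 150 [-20.67510893 -33.0546604 ] [-20.84849891 -77.74178982]
col 290 85 107 [ -5.74632758 -33.03176365] [ -5.5902857  -48.21818984]
col 310 85 107 [  7.83733026 -32.969213  ] [  8.18617171 -48.16306142]
col 325 85 107 [ 18.04369352 -32.89596679] [ 18.53741507 -48.09972407]
[263 177  20  11  75]
col 268 181 182 [-20.94142108 -99.32496886] [ -20.94795613 -100.79664956]
```

Slot and pin measure consistently, with a common offset of about 1.3 mm against the fixed cameras. I'll use contact force to settle it: descend behind the pin and push in +y.

Run:
```python
from cell import arm
from h import *
arm.move_straight(W(-16.5,-122,48),0.12)
f0=np.array(arm.get_ft_force()); u=RC@np.array([0,1.])
print(arm.get_time(),L(arm.get_ee_pos()),f0)
for y in np.r_[-116:-98:3, ]:
    arm.move_straight(W(-16.5,y,48),0.06)
    f=RC.T@(np.array(arm.get_ft_force())-f0)[:2]
    print(y,L(arm.get_ee_pos()).round(1),f.round(2),arm.get_time())
    if f[1]<-0.9: break
```

```text
5.05 [ -15.82505249 -121.96451195] [-0.31670546 -0.05274505  0.02206732]
-116 [ -16.1 -115.6] [-0.23 -0.05] 5.3
-113 [ -16.5 -112.8] [0.45 0.72] 5.55
-110 [ -16.5 -109.9] [-0.17  0.35] 5.8
-107 [ -16.5 -106.8] [-0.19 -0.38] 6.05
-104 [ -16.6 -103.9] [ 0.24 -0.91] 6.3
```

Run:
```python
from cell import arm
from h import *
def step(y,v):
    arm.move_straight(W(-16.5,y,48),v)
    f=RC.T@np.array(arm.get_ft_force())[:2]
    print(y,L(arm.get_ee_pos()).round(1),f.round(2),arm.get_time()); return f[1]
step(-85,.06); step(-66,.06)
for y in np.arange(-64.5,-54.9,1):
    if step(y,.04)<-4.5: break
m=wrist_model(arm); im=arm.snapshot("wrist"); cv2.imwrite("pics/w2.png",im[:,:,::-1])
cv2.imwrite("pics/t2.png",arm.snapshot("top")[:,:,::-1])
```

```text
-85 [-16.5 -84.3] [ 0.16 -0.66] 6.7667
-66 [-16.5 -65.4] [0.23 0.11] 7.2333
-64.5 [-16.5 -64.5] [-0.01  0.31] 7.4833
-63.5 [-16.5 -63.6] [ 0.64 -0.8 ] 7.7333
-62.5 [-16.5 -62.6] [-0.04 -1.52] 7.9833
-61.5 [-16.5 -61.4] [-0.72 -1.73] 8.2333
-60.5 [-16.5 -60.4] [-0.28 -1.28] 8.4833
-59.5 [-16.5 -59.4] [ 0.82 -1.32] 8.7333
-58.5 [-16.5 -58.4] [ 0.24 -0.65] 8.9833
-57.5 [-16.4 -57.4] [ 0.89 -1.5 ] 9.2333
-56.5 [-16.5 -56.9] [ 1.19 -4.64] 9.4833
```

View pics/w2.png

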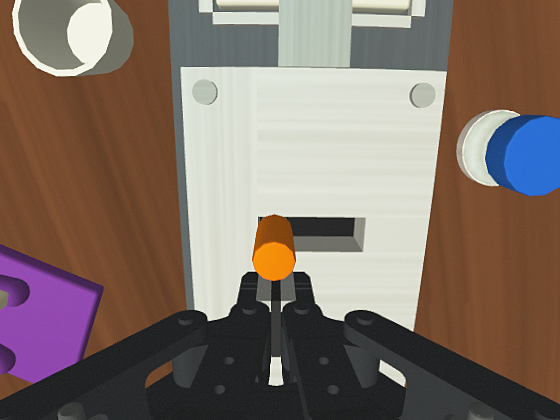

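The wrist view shows the pin against the far wall of the slot at the corner, with the short leg open to its right (rows 217-250, to column 365). The tongue is out at (315,40), over the seat. The force rise put the wall at TCP y=-57, which confirms the +1.4 mm wrist offset. Now I'll back off, lift, turn and do the sideways push.

Run:
```python
from cell import arm
from h import *
arm.move_straight(W(-16.5,-80,48),.12)
arm.move_straight(W(-16.5,-85,105),.15)
arm.move_to(W(-54,-39.5,105),OX)
m=wrist_model(arm); im=arm.snapshot("wrist"); cv2.imwrite("pics/w3.png",im[:,:,::-1])
hsv=cv2.cvtColor(im,cv2.COLOR_RGB2HSV); mk=cv2.inRange(hsv,(8,200,225),(22,255,255)); k,l,st,ce=cv2.connectedComponentsWithStats(mk)
for i in range(1,k):
    if st[i,4]>60: print(st[i],ce[i],L(ray(m,ce[i],.072)))
print(arm.get_time(),L(arm.get_ee_pos()),arm.get_ee_pos())
```

```text
[258 166  30  30 671] [272.68107303 180.46050671] [-16.50478046 -37.2563531 ]
11.9917 [-54.10433057 -39.57253012] [ 0.49077513 -0.1340027   0.10462251]
```

View pics/w3.png

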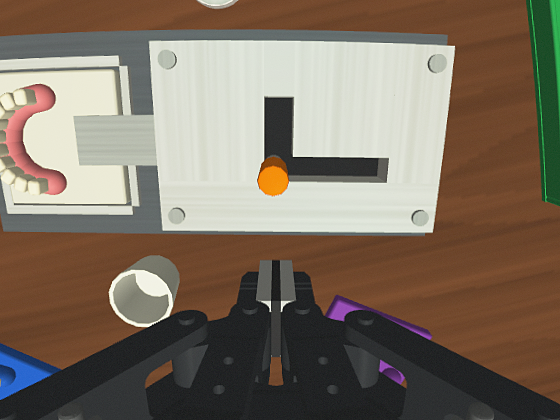

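The pin stays in the corner at (273,180), with the short leg running up from it (column 279, to row 97). The tongue overlaps the jaw's base and the cup is clear at (145,290). Now the sideways push.

Run:
```python
from cell import arm
from h import *
def step(x,v):
    arm.move_straight(W(x,-38.5,48),v)
    f=RC.T@np.array(arm.get_ft_force())[:2]
    print(x,L(arm.get_ee_pos()).round(1),f.round(2),round(arm.get_time(),2)); return f[0]
step(-54,.12); step(-38,.08)
ok=True
for x in (-32,-26,-20,-14,-8):
    if step(x,.06)<-8: ok=False;break
if ok:
  for x in np.arange(-6,4.1,1):
    if step(x,.04)<-4.5: break
m=wrist_model(arm); im=arm.snapshot("wrist"); cv2.imwrite("pics/w4.png",im[:,:,::-1])
```

```text
-54 [-53.5 -38.5] [-0.13 -0.38] 12.62
-38 [-37.5 -38.4] [-0.38  0.4 ] 12.97
-32 [-31.8 -38.5] [-0.64  0.14] 13.22
-26 [-25.6 -38.5] [-0.76 -0.54] 13.47
-20 [-19.3 -38.4] [0.21 0.15] 13.72
-14 [-13.2 -38.4] [-0.2  -0.15] 13.97
-8 [ -7.2 -38.4] [0.06 0.1 ] 14.22
-6.0 [ -5.8 -38.4] [-0.27  0.12] 14.47
-5.0 [ -5.1 -38.5] [-0.53  0.48] 14.72
-4.0 [ -4.  -38.5] [-1.18  0.16] 14.97
-3.0 [ -2.9 -38.5] [-0.66  0.48] 15.22
-2.0 [ -1.9 -38.5] [-2.17  0.  ] 15.47
-1.0 [ -0.9 -38.5] [-0.77  1.26] 15.72
0.0 [ -0.3 -38.5] [-3.14 -0.95] 15.97
1.0 [ -0.1 -38.6] [-4.6   1.55] 16.22
```

View pics/w4.png

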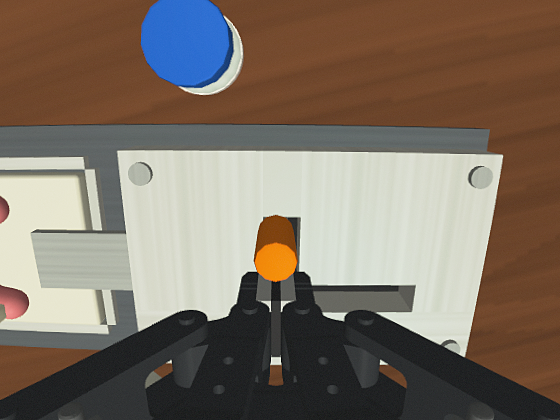

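The end wall was reached at TCP x≈-0.2, as predicted, and the pin stands at the top of the short leg. Now I'll retreat, lift and check.

Run:
```python
from cell import arm
from h import *
arm.move_straight(W(-25,-38.5,48),.12)
arm.move_straight(W(-40,-38.5,120),.15)
m=wrist_model(arm); im=arm.snapshot("wrist"); cv2.imwrite("pics/w5.png",im[:,:,::-1])
hsv=cv2.cvtColor(im,cv2.COLOR_RGB2HSV); mk=cv2.inRange(hsv,(8,200,225),(22,255,255)); k,l,st,ce=cv2.connectedComponentsWithStats(mk)
for i in range(1,k):
    if st[i,4]>60: print(st[i],ce[i],L(ray(m,ce[i],.072)))
arm.move_to(np.r_[W(-60,-38.5,0)[:2]+[-.06,0],.30],OX)
for n in("top","scene"): cv2.imwrite(f"pics/{n}5.png",arm.snapshot(n)[:,:,::-1])
print(arm.get_time())
a=cv2.imread("pics/top5.png")[135:240,240:400];b=cv2.imread("pics/scene5.png")[170:285,180:320]
b=cv2.resize(b,(160,105));cv2.imwrite("pics/c5.png",cv2.resize(np.vstack([a,b]),None,fx=2.8,fy=2.8,interpolation=cv2.INTER_CUBIC))
```

```text
[262 120  29  30 653] [275.82695253 134.32924962] [ 18.88371355 -37.72027518]
18.2333
```

View pics/w5.png

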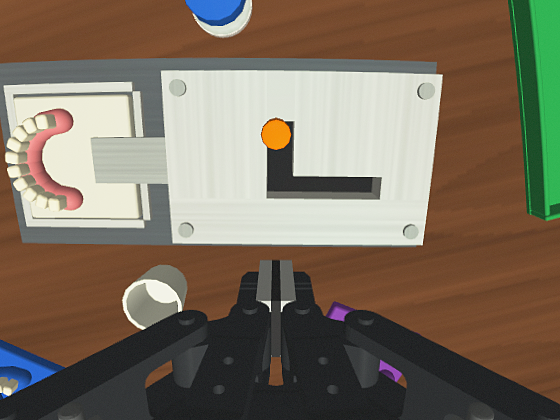

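View pics/scene5.png

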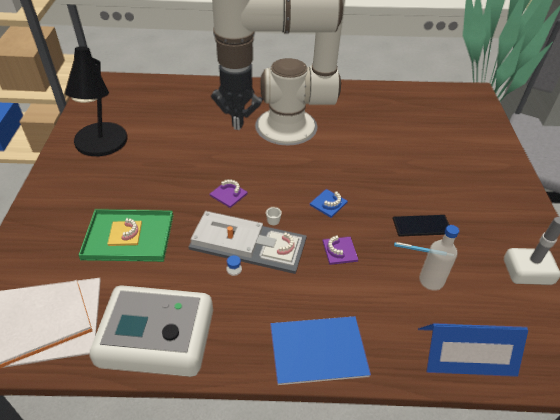

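View pics/top5.png

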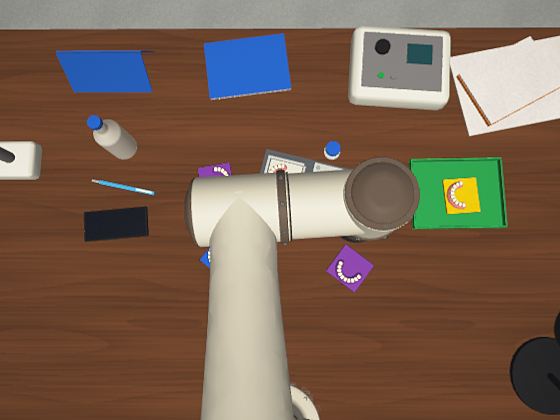

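The last views show the pin at the end of the short leg (wrist view (276,134)), the tongue over the base of the jaw, the jaw seated, and the bystanders where they were.

```bash
python3 -c "
from cell import arm
print(arm.get_ft_force(),arm.get_time()); arm.finish_job()"
```

```text
[0.42796942 0.24917793 0.00676568] 18.2333
the job is handed in; nothing more can be done
```

The clamp is locked. I pushed the pin along the long leg to the corner with the side of the shut fingers, then moved round and pushed it sideways to the end of the short leg. The contact force rose to about 4.6 N at the wall both times. I then lifted the hand clear and handed the job in at 18.2 s.

**Last checks:**
- **Pin:** the wrist camera put it at clamp (18.9, -37.7) mm. With that camera's measured offset of about (-1.2, +1.4) mm, that is the end of the short leg against both walls.
- **Jaw and tongue:** the tongue lies over the jaw's base, and the jaw is in its seat.
- **Other things on the table:** they look unmoved. In the last top view the arm hid the cup and part of the clamp, so I judged those from the scene and wrist views.

**Disagreement:** the fixed and wrist cameras differed by about 1–2 mm. The contact with the far wall in the first push agreed with the wrist camera in y.

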